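Index the bangle-drilling table one hole on

TASK

The horn bangle on the small indexing table has to come round to its next drilling mark. With a fingertip press the plunger's steel button fully in (down) and, keeping it in, turn the table clockwise (seen from above) to the very next hole of the index plate, then let the button come up so that its pin springs home in that hole and locks the table. Do not force the button, do not grip or lift anything, leave the bangle seated on its mandrel and do not disturb the other things on the bench.

Things in the scene. Friction and masses are not known exactly. Their poses are not given: they have to be found in the camera images.
- button_top (a point): Centre of the flat top of the plunger's button: a round steel mushroom button, 34 mm across at its foot, 27 mm across the top, 8 mm thick. Top 114 mm above the bench when out, 102 mm when fully in (spring about 6 N at the start, 12 N fully in). It is carried by the turning table 92 mm out from its axis and swings round with it: a fingertip that presses it down can drag it round by friction (about 1.5 N).
- housing_top (a point): Centre of the top of the plunger's housing, 93 mm above the bench: an upright dark steel cylinder 27 mm across (49 to 91 mm above the bench), 92 mm out from the axis and just outside the index plate, joined to the turning table by two cheeks. The button's stem slides in it.
- dial_axis (a point): Point on the vertical axis of the turning table, in its top face 79 mm above the bench. The turning table is an aluminium faceplate 112 mm across and 13 mm thick. This point's x axis points from the axis to the button, z up.
- index_base: Fixed round grey base with a steel index plate (151 mm across, 6 mm thick, top 61 mm above the bench) that has 12 holes of 10 mm, 30 degrees apart, on a circle of 66 mm radius. It stands anywhere, turned any way. Origin on the axis at bench level; x points to the button's place at the start. On the -x side a post 106 mm high (outer face 99 mm from the axis) holds a steel drill bush.
- pin_tip (a point): Rounded tip of the plunger's steel pin, 7 mm in diameter, 66 mm out from the axis between the two cheeks. It comes up through a hole of the index plate from below, 3 mm above the plate when home; it goes down with the button and is clear below the plate when the button is more than 9 mm in. Let up between two holes it rubs under the plate and springs into a hole when the table brings it there.
- dial (a joint): Angle of the turning table, rad, clockwise positive seen from above. 0 is the hole where the pin sits at the start; the next hole clockwise is at 0.524 (30 degrees). Play of the pin in a hole is about 0.02 either way. It stays where it is left (friction).
- plunger (a joint): How far the button is pressed in, m: 0 fully out (pin home, or free), 0.012 fully in; about 0.009 when the pin is pressed up against the plate between two holes.
- bangle: Dark horn bangle, a loose ring 74 mm outside, 62 mm inside, 22 mm high, standing on the faceplate around a wooden mandrel (56 mm across, 12 mm high). Origin at the centre of its underside. It must stay there and turns with the table.
- spare_bangle: Bystander: another loose bangle, 74 mm across, 22 mm high, near the indexing table. Origin at the centre of its underside.
- wax_tin: Bystander: closed round tin, 70 mm across, 26 mm high, near the indexing table. Origin at the centre of its underside.
- spanner: Bystander: steel spanner 150 mm long, lying near the indexing table. Origin at its middle, on the underside.
- horn_tip: Bystander: curved horn tip 150 mm long, up to 44 mm thick, lying on the left. Origin about its middle, on the underside.
- buff_disc: Bystander: felt polishing disc lying flat, 110 mm across, 16 mm high, on the right. Origin at the centre of its underside.
- tape_roll: Bystander: roll of tape lying flat, 60 mm across, 19 mm high, on the right. Origin at the centre of its underside.
- horn_ring: Bystander: upright hollow section of horn, 72 mm across, 55 mm high, on the left. Origin at the centre of its underside.
There are look-alikes about, which are no part of the job. Leave any green or orange look-alike of the bangle alone.

How it is judged:
On the way, in this order (a step that is already met when the one before it is completed fails the run):
1. the button is pressed in by the fingers, with the table still at its first hole (value of joint plunger above 0.0095 m and value of joint dial between -0.1 and 0.1 rad and contact force between the fingers and anything else above 3 N), for 0.1 s.
2. the table is turned about half-way to the next hole or more, off the first (value of joint dial between 0.25 and 0.65 rad).
3. the pin is home in the next hole clockwise (value of joint dial between 0.484 and 0.564 rad and value of joint plunger below 0.002 m), for 0.2 s.
At the end, for the whole second after the job is handed in: The table stands at the next hole clockwise (30 degrees on, within 2.3 degrees) with the pin fully home (button out to within 2 mm), at rest, and the bangle still seated flat on the faceplate around its mandrel (within 8 mm of its place) (all of step 3 and not (velocity of joint dial above 0.05 rad/s) and not (velocity of joint dial below -0.05 rad/s) and distance between bangle and dial_axis below 0.008 m and angle between bangle's own z axis and vertical below 0.05 rad and linear speed of bangle below 0.02 m/s); the robot touches nothing.
It fails at once if the bangle is lifted more than 6 mm off the faceplate (z of bangle in the frame of dial_axis above 0.006 m).
It fails at once if something is gripped or forced: more than 60 N between the fingers and anything (contact force between the fingers and anything else above 60 N).
It fails at once if one of the loose things beside them on the bench is lifted or pushed more than 15 mm (distance of any of spare_bangle, wax_tin, spanner, horn_tip, buff_disc, tape_roll, horn_ring from where it was at the start of the episode above 0.015 m).
It also fails if it takes over 38 s, if anything falls off the work surface, if the arm or the gripper's body presses on something with over 40 N, if the wrist force passes 120 N, or if a joint passes its speed limit or range.

ROBOT

A 6-joint arm with a two-finger parallel gripper is mounted at the origin on the work surface. World frame = base frame: x ahead of the robot, y to its left, z up, the work surface at z = 0. Lengths are in m, angles in rad, forces in N, time in s.
With the tool pointing down it reaches from about 0.35 to 0.875 m from the base axis. Payload 15.5 kg.
Tool frame: the origin (TCP) lies at the very end of the fingers, on their centre line; the grasp point (between the pads) lies arm.grip_depth behind it (arm.grip_depth is the distance from the TCP to the grasp point, in m); z points along the fingers, y is the line along which they close (so a half turn about z gives the same grasp; the last joint's range is limited). The gripper opens to 85 mm and grips with 20 to 120 N. Pads are 22 mm wide; open, the fingers measure 114 mm over their backs; the gripper's body (76 mm by 85 mm) begins 54 mm behind the grasp point. The pads swing forward as they close: fully open they stand 13 mm farther back than shut.
Start: joints at [-1.415, 0.494, 1.345, -0, 1.302, -0.096], TCP at [0.155, -0.605, 0.231] pointing down, gripper open.
Joint ranges: [-2.91, 2.91], [-0.82, 2.16], [0.22, 2.67], [-1.22, 4.37], [0.12, 2.79], [-3.08, 3.08]. Speed limits (rad/s): [1.89, 1.89, 2.57, 3.01, 3.01, 3.01].

INTERFACE

Orientations are given as [roll, pitch, yaw] about the fixed x, y, z axes, in that order (R = Rz(yaw) Ry(pitch) Rx(roll)).
In Python, from station import state, optics, arm gives the robot as it stands. The module is installed in compiled form; this text tells all that it offers.
- The arm moves only by the shell command python3 -m pendant 'ROWS' [FORCE]. ROWS is JSON, a list that holds one entry, the list of rows, each a list of 7 numbers: the shift along the world's x, y, z in m, then the turn, a rotation vector about the world's x, y, z in degrees, then the gripper's target within -1 to 1 (fully open at 1, half-way at 0, shut at -1). In form: [[[tx, ty, tz, rx, ry, rz, jaw], ...]]. A call has 1 to 20 rows; each row shifts and turns the commanded pose from where the row before left it; what a row does not reach is not made up. A row lasts 1/8 s, in which the tool goes at most 62.5 mm and 10.7 degrees, less where a joint would pass 70% of its speed; a pose out of reach is approached as far as the arm can. A call with a gripper value outside its range is refused whole. The fingers move at their own pace and stop on an object; FORCE is the grip in N (left out, the last holds). Time passes only in rows, so rows that do not move let the fingers close. It gives the time, the measured TCP pose, the force, the opening and the grip force at its end, in the units of the state.
- state(): the state, without advancing time (a new reading comes with each control period).
- optics.snapshot(name): name is "scene" or "side" or "wrist"; returns a dict with "frame" (384x512x3 uint8, blue, green, red), "intrinsics" (3x3 intrinsics, pixels), "rvec" (rotation vector, rad) and "tvec" (3), from world to camera coordinates, as OpenCV has them. Camera axes: x right, y down, z forward; pixel columns grow to the right and rows downward; lengths in m; the calibration is good to about 2 mm. A picture is of the moment at which its call begins. There is no depth.
- arm.close_job(): hands the job in; it is judged then, once.
The state is a dict: "time": time; "q": joint angles; "qvel": joint speeds; "tau": joint torques, N m; "tcp_pos": TCP position; "ee_rot": TCP orientation; "ft_force": force on the tool from outside, world axes, zero at the start; "ft_torque": the same for the moment, N m; "gripper_width": finger opening in m; "gripper_force": force on a finger pad.
Only numpy, scipy, OpenCV 4.12 (cv2) and the standard library are available. Lean on these libraries where they do the work, as an engineer would, in place of code of your own. Each camera call takes 0.05 s, during which the arm holds its last target. There are 200 camera calls.

## Working session

There is one attempt and no reset: what is moved stays moved. The work goes in short steps, Python scripts to look and compute and a shell command to move; the robot and the scene stay as the last step left them, time stands still between calls to the robot, and variables do not carry over. Pictures are saved under pics/ and viewed, at most 10 in all, crops included, and the job is handed in when it is done.

```bash
mkdir -p pics; cat > h.py <<'E'
import cv2,numpy as np
from station import state,optics,arm
def snap(n,f):
    s=optics.snapshot(n); cv2.imwrite(f'pics/{f}.png',s['frame']); np.savez(f'pics/{f}.npz',**s); return s
def ray(s,u,v,z):
    R=cv2.Rodrigues(np.array(s['rvec'],float))[0]; t=np.array(s['tvec'],float).ravel()
    p=cv2.undistortPoints(np.array([[[u,v]]],float),np.array(s['intrinsics'],float),None)[0,0]
    c=-R.T@t; d=R.T@np.array([p[0],p[1],1]); return c+d*(z-c[2])/d[2]
E
python3 - <<'E'
from h import *
a=[snap(n,n+'0')['frame'] for n in('scene','side')]
s=state();print(s['time'],s['tcp_pos'],s['ee_rot'],s['ft_force'],s['gripper_width'],arm.grip_depth)
E
```

```text
0.1 [ 0.15505341 -0.60515472  0.23076076] [-3.14053977e+00 -1.15455875e-04  2.50771673e-01] [-0.44027229 -0.77010492 -0.93688565] 0.0852728605586725 0.0187
```

View pics/scene0.png

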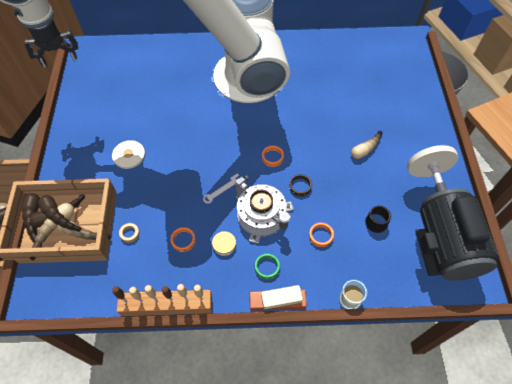

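View pics/side0.png

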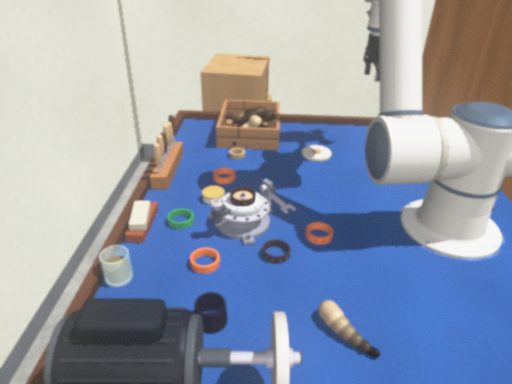

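The scene view has the indexing table at about (262,208). It is at about (240,210) in the side view. I'll zoom in on both.

```bash
python3 - <<'E'
from h import *
a=cv2.imread('pics/scene0.png')[165:255,215:315];b=cv2.imread('pics/side0.png')[165:255,190:290]
cv2.imwrite('pics/z0.png',np.hstack([cv2.resize(x,None,fx=4,fy=4,interpolation=2) for x in(a,b)]))
s=dict(np.load('pics/scene0.npz'))
for u,v,z in [(262,202,.1),(262,200,.09)]: print(ray(s,u,v,z))
E
```

```text
[0.61103832 0.02769734 0.1       ]
[0.59872188 0.02828325 0.09      ]
```

View pics/z0.png

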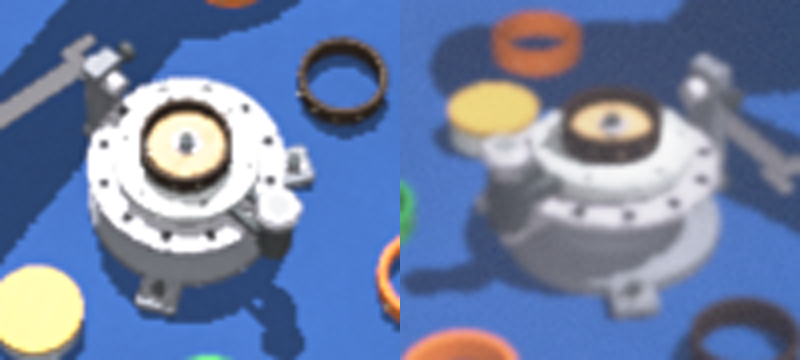

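The scene crop shows the button at about (285,216.5), the mandrel at about (261.5,200.8) and the post at the upper left. The side crop shows the button at about (216.8,202).

```bash
python3 - <<'E'
from h import *
s=dict(np.load('pics/scene0.npz'));d=dict(np.load('pics/side0.npz'))
for n,c,u,v,z in [('b',s,285,216,.114),('b',d,216.8,202,.114),('ax',s,261.5,200.8,.091),('ax',d,243,195,.091)]: print(n,ray(c,u,v,z))
b=ray(s,285,216,.114);a=ray(s,261.5,200.8,.091);print(np.linalg.norm((b-a)[:2]),np.degrees(np.arctan2(*(b-a)[1::-1])))
E
```

```text
b [0.66746948 0.09225109 0.114     ]
b [0.66341954 0.09470059 0.114     ]
ax [0.60197164 0.0266271  0.091     ]
ax [0.60006361 0.02059173 0.091     ]
0.0927171807236385 45.0551198405408
```

```bash
python3 -m pendant '[[[0.0315,0.043,-0.001,0,0,0,-1],[0.0315,0.043,-0.001,0,0,0,-1],[0.0315,0.043,-0.001,0,0,0,-1],[0.0315,0.043,-0.001,0,0,0,-1],[0.0315,0.043,-0.001,0,0,0,-1],[0.0315,0.043,-0.001,0,0,0,-1],[0.0315,0.043,-0.001,0,0,0,-1],[0.0315,0.043,-0.001,0,0,0,-1],[0.0315,0.043,-0.001,0,0,0,-1],[0.0315,0.043,-0.001,0,0,0,-1],[0.0315,0.043,-0.001,0,0,0,-1],[0.0315,0.043,-0.001,0,0,0,-1],[0.0315,0.043,-0.001,0,0,0,-1],[0.0315,0.043,-0.001,0,0,0,-1],[0.0315,0.043,-0.001,0,0,0,-1],[0,0,0,0,0,0,-1],[0,0,0,0,0,0,-1]]]' 20
python3 - <<'E'
from h import *
s=snap('wrist','w1');st=state();print(st['tcp_pos'],st['ee_rot'],st['ft_force'])
R=cv2.Rodrigues(np.array(s['rvec'],float))[0];print(-R.T@np.array(s['tvec']).ravel())
for p in [(.666,.093,.114),(.601,.025,.091)]:print(cv2.projectPoints(np.array([p]),s['rvec'],s['tvec'],s['intrinsics'],None)[0].ravel())
E
```

```text
time: 2.22
tcp_pos: [0.6271, 0.0395, 0.2158]
ee_rot: [-3.141, 0.001, 0.251]
ft_force: [0.4, -0.7, -0.1]
gripper_width: 0.0
gripper_force: 0.0
[0.62702605 0.03897295 0.21604211] [-3.14157022e+00  8.23631258e-04  2.50480394e-01] [ 0.24068828 -0.02663216  0.17592186]
[0.70914561 0.06169296 0.3566523 ]
[195.7156529  125.00056437]
[259.56520159 210.2046968 ]
```

View pics/w1.png

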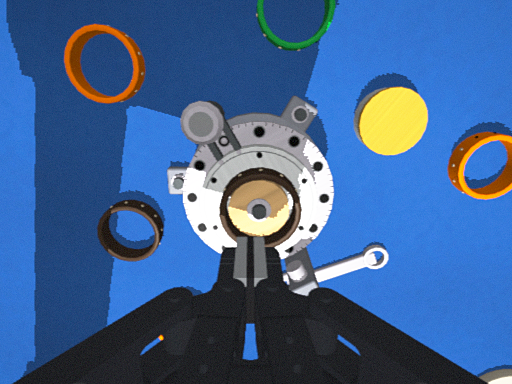

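In the wrist view the button top is at about (202,121) and the mandrel centre at about (259,211). The pin slot lies between them, at about (224,141).

```bash
python3 - <<'E'
from h import *
s=dict(np.load('pics/w1.npz'))
g=cv2.cvtColor(s['frame'],cv2.COLOR_BGR2GRAY)
c=cv2.HoughCircles(cv2.resize(g[90:155,170:235],None,fx=4,fy=4,interpolation=2),cv2.HOUGH_GRADIENT,1,20,param1=100,param2=20,minRadius=40,maxRadius=110)
print(None if c is None else [(170+x/4,90+y/4,r/4) for x,y,r in c[0][:4]])
b=ray(s,202,121,.114);a=ray(s,259,211,.093);print(b,a,np.linalg.norm((b-a)[:2]),np.degrees(np.arctan2(*(b-a)[1::-1])))
E
```

```text
[(np.float32(201.375), np.float32(123.625), np.float32(22.3))]
[0.6701093  0.08899042 0.114     ] [0.60093625 0.02556947 0.093     ] 0.09384630087592066 42.51599571127737
```

```bash
python3 -m pendant '[[[0.0205,0.025,-0.03,0,0,0,-1],[0.0205,0.025,-0.03,0,0,0,-1],[0,0,-0.03,0,0,0,-1],[0,0,0,0,0,0,-1],[0,0,0,0,0,0,-1]]]'
python3 -m pendant '[[[0,0,-0.004,0,0,0,-1],[0,0,-0.004,0,0,0,-1],[0,0,-0.004,0,0,0,-1],[0,0,-0.002,0,0,0,-1],[0,0,0,0,0,0,-1],[0,0,0,0,0,0,-1]]]'
```

```text
time: 2.9
tcp_pos: [0.6689, 0.0887, 0.1277]
ee_rot: [3.141, -0.001, 0.25]
ft_force: [0.5, -0.9, 0.1]
gripper_width: 0.0002
gripper_force: 0.0
time: 3.65
tcp_pos: [0.6687, 0.0895, 0.1125]
ee_rot: [3.141, -0.0, 0.251]
ft_force: [-1.2, -0.8, 4.9]
gripper_width: -0.0004
gripper_force: 2.3
```

```bash
python3 -m pendant '[[[0,0,-0.003,0,0,0,-1],[0,0,-0.003,0,0,0,-1],[0,0,-0.002,0,0,0,-1],[0,0,-0.001,0,0,0,-1],[0,0,0,0,0,0,-1],[0,0,0,0,0,0,-1]]]'
```

```text
time: 4.4
tcp_pos: [0.6687, 0.0895, 0.1038]
ee_rot: [3.141, -0.0, 0.251]
ft_force: [-2.0, -0.8, 7.8]
gripper_width: 0.0006
gripper_force: 4.5
```

```bash
python3 -m pendant '[[[0,0,-0.001,0,0,0,-1],[0,0,0,0,0,0,-1],[0,0,0,0,0,0,-1]]]'
```

```text
time: 4.78
tcp_pos: [0.6688, 0.0895, 0.1028]
ee_rot: [3.141, -0.0, 0.251]
ft_force: [-1.8, -0.7, 9.8]
gripper_width: 0.0
gripper_force: 4.7
```

```bash
python3 -m pendant '[[[0,0,-0.001,0,0,0,-1],[0,0,0,0,0,0,-1],[0,0,0,0,0,0,-1]]]'
```

```text
time: 5.15
tcp_pos: [0.6688, 0.0895, 0.1019]
ee_rot: [3.141, -0.001, 0.251]
ft_force: [-2.6, -1.5, 9.9]
gripper_width: -0.0003
gripper_force: 5.4
```

```bash
python3 -m pendant '[[[0,0,-0.0006,0,0,0,-1],[0,0,0,0,0,0,-1],[0,0,0,0,0,0,-1]]]'
```

```text
time: 5.52
tcp_pos: [0.669, 0.0894, 0.1018]
ee_rot: [3.141, -0.001, 0.251]
ft_force: [-4.1, -2.0, 16.4]
gripper_width: 0.0001
gripper_force: 8.4
```

Now it's bottomed (the force has jumped). I'll drag it half the arc, then check.

```bash
python3 -m pendant '[[[0.0026,-0.003,0,0,0,-2.5,-1],[0.0026,-0.0031,0,0,0,-2.5,-1],[0.0024,-0.0032,0,0,0,-2.5,-1],[0.0023,-0.0033,0,0,0,-2.5,-1],[0.0020,-0.0034,0,0,0,-2.5,-1],[0.0020,-0.0035,0,0,0,-2.5,-1],[0,0,0,0,0,0,-1],[0,0,0,0,0,0,-1]]]'
python3 - <<'E'
from h import *
s=snap('wrist','w2')
E
```

```text
time: 6.52
tcp_pos: [0.6833, 0.0698, 0.1019]
ee_rot: [3.141, -0.002, -0.011]
ft_force: [-2.5, -2.2, 14.9]
gripper_width: 0.0002
gripper_force: 7.5
```

View pics/w2.png

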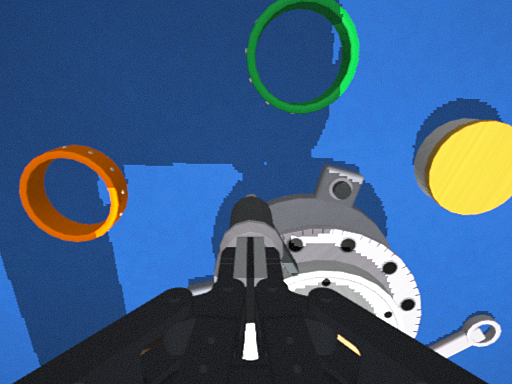

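The button is following under the fingertips at about (250,238). I'll finish the arc while keeping it pressed.

```bash
python3 -m pendant '[[[0.0018,-0.0036,0,0,0,-2.5,-1],[0.0017,-0.0037,0,0,0,-2.5,-1],[0.0015,-0.0037,0,0,0,-2.5,-1],[0.0013,-0.0038,0,0,0,-2.5,-1],[0.0011,-0.0038,0,0,0,-2.5,-1],[0.001,-0.0039,0,0,0,-2.5,-1],[0,0,0,0,0,0,-1],[0,0,0,0,0,0,-1]]]'
python3 - <<'E'
from h import *
ims=[]
for n in('scene','side'):
    f=snap(n,n+'2')['frame']; ims.append(f[165:255,215:315] if n=='scene' else f[165:255,190:290])
snap('wrist','w3')
w=cv2.resize(dict(np.load('pics/w3.npz'))['frame'],(480,360))
cv2.imwrite('pics/z2.png',np.hstack([cv2.resize(x,None,fx=4,fy=4,interpolation=2) for x in ims]))
st=state();p=st['tcp_pos'];print(p,np.degrees(np.arctan2(p[1]-.0255,p[0]-.601)),np.degrees(np.arctan2(.0895-.0255,.6688-.601)))
E
```

```text
time: 7.58
tcp_pos: [0.692, 0.0473, 0.1019]
ee_rot: [-3.141, -0.003, -0.273]
ft_force: [-0.3, -1.1, 13.4]
gripper_width: -0.0001
gripper_force: 6.8
[0.69194809 0.04738828 0.10190122] 13.531908261122268 43.34853062302821
```

View pics/z2.png

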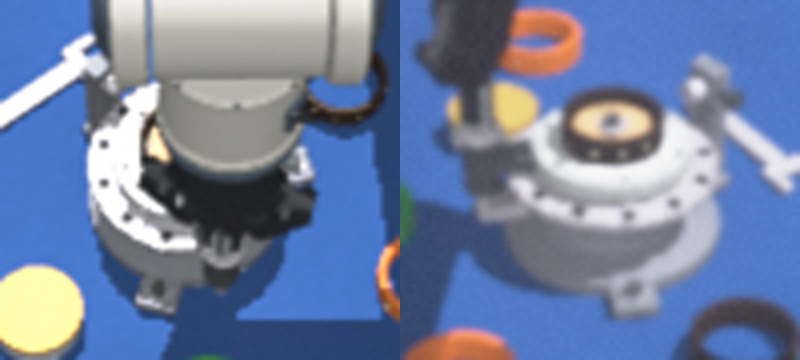

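The table came round by about 30 degrees with the finger. I'll raise it partway: if the force holds at lower depth, the pin is entering the hole.

```bash
python3 -m pendant '[[[0,0,0.002,0,0,0,-1],[0,0,0.002,0,0,0,-1],[0,0,0.002,0,0,0,-1],[0,0,0,0,0,0,-1],[0,0,0,0,0,0,-1]]]'
```

```text
time: 8.35
tcp_pos: [0.6918, 0.0474, 0.1074]
ee_rot: [-3.141, -0.002, -0.273]
ft_force: [2.4, -1.3, 8.0]
gripper_width: -0.0003
gripper_force: 3.8
```

The spring is still pushing at 0.1074, so the pin is in the hole. I'll release the button and retreat straight up.

```bash
python3 -m pendant '[[[0,0,0.002,0,0,0,-1],[0,0,0.002,0,0,0,-1],[0,0,0.003,0,0,0,-1],[0,0,0.006,0,0,0,-1],[0,0,0.03,0,0,0,-1],[-0.03,-0.02,0.04,0,0,0,-1],[-0.04,-0.03,0.03,0,0,0,-1],[0,0,0,0,0,0,-1],[0,0,0,0,0,0,-1]]]'
python3 - <<'E'
from h import *
s=snap('wrist','w4');d=snap('side','side4')
a=cv2.resize(d['frame'][165:255,190:290],None,fx=2.8,fy=2.8,interpolation=2);w=s['frame']
a=cv2.copyMakeBorder(a,0,384-a.shape[0],0,0,0);cv2.imwrite('pics/z4.png',np.hstack([w,a]))
E
```

```text
time: 9.48
tcp_pos: [0.6209, -0.0023, 0.2195]
ee_rot: [-3.141, 0.0, -0.273]
ft_force: [0.5, -0.0, -1.2]
gripper_width: -0.0
gripper_force: 0.0
```

View pics/z4.png

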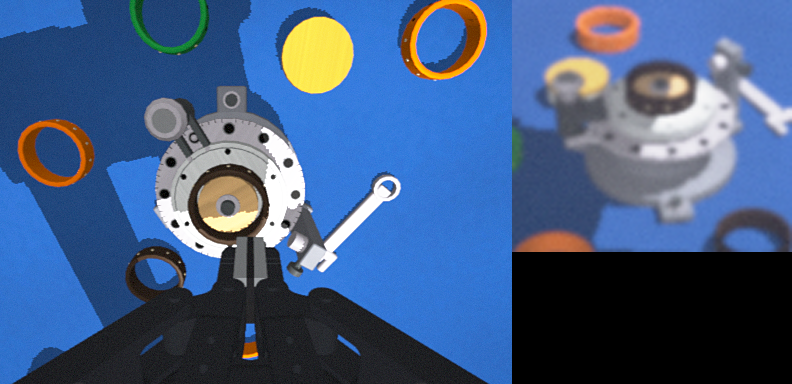

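The button is at about (166,119) and the axis at about (228,208), with the pin between holes' neighbours at about (193,137) and the bangle seated. Checking the angle.

```bash
python3 - <<'E'
from h import *
s=dict(np.load('pics/w4.npz'))
for z in(.114,.105):
    b=ray(s,165.5,118,z);a=ray(s,228,208,.093);print(b,a,np.linalg.norm((b-a)[:2]),np.degrees(np.arctan2(*(b-a)[1::-1])))
E
```

```text
[0.69174778 0.04615967 0.114     ] [0.59969686 0.0258619  0.093     ] 0.09426225379602991 12.435062835923722
[0.69136208 0.04871302 0.105     ] [0.59969686 0.0258619  0.093     ] 0.09447056070595848 13.997885474204967
```

The wrist view gives 42.5° at the start and 12.4° now, a turn of 30.1°. The button is out, so I'm handing it in.

```bash
python3 -c "
from station import arm;print(arm.close_job())"
```

```text
the job is handed in; nothing more can be done
None
```

The job is handed in: the table turned about 30° clockwise to the next hole, by camera measurement, with the button back up and the bangle still seated; the hand-in gave no verdict.

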